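# Snap a pedestal post out of its clip and set it in the clamping fork

### The arm

A 6-joint arm with a two-finger parallel gripper is mounted at the origin on the work surface. World frame = base frame: x ahead of the robot, y to its left, z up, the work surface at z = 0. Lengths are in mm, angles in rad, forces in N, time in s.
With the tool pointing down it reaches from about 300 to 775 mm from the base axis. Payload 14.6 kg.
Tool frame: the origin (TCP) lies on the centre line of the jaws, within the pads' length; the fingertips stand 11 mm ahead of it and the grasp point (between the pads) lies 8 mm behind it; x points along the fingers, y is the direction in which the jaws open and shut, and the axes are right-handed (so a half turn about x gives the same grasp; the last joint's range is limited). The gripper opens to 94 mm and grips with 3 to 60 N. Pads are 16 mm wide; open, the fingers measure 119 mm over their backs; the gripper's body (75 mm by 177 mm) begins 78 mm behind the grasp point.
Start: joints at [1.276, 0.3, 1.521, -0, 1.321, -0.067], TCP at [124.207, 535.782, 216.446] pointing down, gripper open.
Joint ranges: [-3.03, 3.03], [-0.79, 2.21], [0.23, 2.52], [-1.04, 4.18], [0, 3.07], [-2.55, 2.55]. Speed limits (rad/s): [2.22, 2.22, 2.57, 3.14, 3.14, 3.14].

### API

Orientations are given as [roll, pitch, yaw] about the fixed x, y, z axes, in that order (R = Rz(yaw) Ry(pitch) Rx(roll)).
In Python, from cell import manip gives the robot as it stands.
- The arm moves only by the shell command python3 -m handwheel 'ROWS' [OPENING] [FORCE]. ROWS is JSON, a list of rows, each a list of 2 entries, a list of its own where there are three numbers: the shift along the tool's x, y, z in mm, then the turn about the tool's x in rad. In form: [[[x, y, z], spin], ...]. A call has exactly 10 rows; each row shifts and turns the commanded pose from where the row before left it, along the tool's axes as they then stand; what a row does not reach is not made up. A row lasts 1/8 s, in which the tool goes at most 62.5 mm and 10.7 degrees, less where a joint would pass 70% of its speed; a pose out of reach is approached as far as the arm can. A call with a gripper value outside its range is refused whole. OPENING is the closure in counts, from 0 (fully open) to 255 (shut), set as the call begins (- or left out, the last holds). The fingers move at their own pace and stop on an object; FORCE is the grip in N (left out, the last holds). Time passes only in rows, so rows that do not move let the fingers close, or fill a call up. It gives the time, the measured TCP pose, the force and the opening at its end, in the units of the state.
- manip.read_state(): the state, without advancing time (a new reading comes with each control period).
- manip.camera(name): name is "scene" or "top" or "wrist"; returns a dict with "pixels" (480x640x3 uint8, red, green, blue), "z_map" (480x640 float32, mm along the optical axis (not along the pixel's ray), 0 where there is no reading), "mtx" (3x3 intrinsics, pixels), "xyz" and "orientation" of the camera in the world. Camera axes: x right, y up, looking along -z (the intrinsics and any distortion apply to the point x, -y, -z); pixel columns grow to the right and rows downward; lengths in mm; the calibration is good to about 2 mm. A picture is of the moment at which its call begins.
- manip.sign_off(): hands the job in, once; it reports no verdict.
Trained networks look in the newest picture that a camera, given by its name, has taken for a name from the list of things; names that differ only in an ending like _2 or _b are one class to them, and where a whole thing is asked for, a point or a joint stands for the part that bears it (a point fixed in the world has none). Each returns a list of dicts, best first, with "confidence" (0 to 1); they miss things now and then, are a little off and sometimes report something else, mostly with a low value. They report only what shows in the picture. A call takes as long as a camera call. They do not tell look-alikes from the thing itself.
- manip.cut_out(target, camera): "region" (480x640 bool, what is visible of it) and "centre" ([column, row] in pixels, amid what is visible of it).
The state is a dict: "clock": time; "joints": joint angles; "qd": joint speeds; "effort": joint torques, N m; "eef_pos": TCP position; "eef_rot": TCP orientation; "wrist_force": force on the tool from outside, world axes, zero at the start; "moment": the same for the moment, N m; "finger_gap": finger opening in mm.
Only numpy, scipy, OpenCV 4.12 (cv2) and the standard library are available. Lean on these libraries where they do the work, as an engineer would, in place of code of your own. Each camera call takes 0.05 s, during which the arm holds its last target. There are 200 camera calls.

### The job

Snap the tall steel post forward out of its spring clip in the rack and stand it upright on the table, slid in from the front of the clamping fork until it is fully home against the end of the fork's throat, with its foot flange under the fork's arms; then let go. The fork's screw is only finger-tight, so slide the post in gently and do not push the fork back. Do not let the post fall over, and leave the short post in its clip and the lens stand where it is.

Things in the scene. Friction and masses are not known exactly. Their poses are not given: they have to be found in the camera images.
- rack: Storage rack, bolted down: base plate 12 mm thick (x -38 to 78, y -155 to 155 mm), uprights 195 mm tall at y -140 and 140 (x 3 to 47), a rail behind the posts (x 27 to 39) at height 80 mm, a carrying bar 12 mm thick along y at x 14, height 182 mm. Origin: on the table midway between the posts' axes. x runs from posts to rail, z up; -x is forward, out of the clips. Posts stand at x 0, y 55 and -55 mm.
- clips (a point): Point midway between the two clips, 80 mm above the rack's origin, axes as the rack's. A black sprung C-clip holds each post: 14 mm tall (73 to 87 mm above the table), jaws from x 19 to -19 mm, 18 mm either side of the post, mouth to -x. A level pull along -x just above the clip frees the post: 10 to 20 N, free after 25 mm. The foot flange stops it lifting out.
- post_long: The tall steel post, in either place of the rack: bar 25 mm in diameter, 135 mm tall, foot flange 34 mm in diameter, 6 mm thick; 0.34 to 0.55 kg. Origin: centre of the foot's underside; z up. In the rack its foot is 12 mm, its top 147 mm above the table; the carrying bar hinders a hand from straight above: grip the upper 40 mm, fingers either side in y, hand leaning 25 to 45 degrees back to the rack's -x.
- post_short: The short post, 105 mm tall, otherwise like the tall one, in the other place of the rack; stays there. Origin: centre of its foot's underside.
- fork_seat (a point): Grey clamping fork. Point on the table where the post's axis stands when fully home. x runs from open mouth to closed end, z up. Arms are 11 to 19 mm above the table, so the foot flange passes under them; throat 29 mm wide from x -20 mm to its flat end at x 12.5 mm; outside width 52 mm. Heel 36 mm wide, 19 mm high, x 26 to 102 mm, with a screw head at x 66 mm up to 29 mm high.
- fork_mouth (a point): Middle of the fork's open mouth, between the flared tips, 44 mm apart here, 37 mm in front of the seat and 15 mm above the table; axes as fork_seat.
- fork (a joint): How far the fork has been pushed back along its x on its finger-tight screw, m; 0 at the start, at most 0.02. It gives way at about 12 N.
- lens_stand: Black lens holder on a round stand, foot 48 mm in diameter, 165 mm tall, holder 57 mm in diameter, 0.35 kg, loose on the table beside the fork, 130 to 160 mm off on its -y side; a bystander. Origin: centre of its underside.
Not all that is in view belongs to the job. Several things look just like the part that bears fork_seat: the one meant starts farthest from the robot's base.

How it is judged (in metres and radians):
On the way:
1. the tall post is pulled forward out of its clip, at least 35 mm along the rack's -x, not fallen (x of post_long in the frame of rack below -0.035 m and angle between post_long's own z axis and vertical below 0.5 rad), for 0.1 s.
At the end, for the whole second after the job is handed in: The tall post stands still on the table, upright within 0.05 rad, foot within 3 mm of the table, axis within 2 mm of home along the throat and 4 mm across; fork pushed back under 4 mm, short post moved under 10 mm, lens stand under 15 mm (x of post_long in the frame of fork_seat between -0.002 and 0.004 m and y of post_long in the frame of fork_seat between -0.004 and 0.004 m and height (world z) of post_long below 0.003 m and angle between post_long's own z axis and vertical below 0.05 rad and linear speed of post_long below 0.02 m/s and value of joint fork below 0.004 m and distance of post_short from where it was at the start of the episode below 0.01 m and distance of lens_stand from where it was at the start of the episode below 0.015 m); the robot touches nothing.
It fails at once if the fork is pushed back more than 4 mm (value of joint fork above 0.004 m).
It fails at once if the tall post falls over (leans more than 0.8 rad) (angle between post_long's own z axis and vertical above 0.8 rad).
It fails at once if the short post is moved 10 mm or more (distance of post_short from where it was at the start of the episode above 0.01 m).
It fails at once if the lens stand is moved 15 mm or more (distance of lens_stand from where it was at the start of the episode above 0.015 m).
It also fails if it takes over 54 s, if anything falls off the work surface, if the arm or the gripper's body presses on something with over 40 N, if the wrist force passes 120 N, or if a joint passes its speed limit or range.

## Working session

There is one attempt and no reset: what is moved stays moved. The work goes in short steps, Python scripts to look and compute and a shell command to move; the robot and the scene stay as the last step left them, time stands still between calls to the robot, and variables do not carry over. Pictures are saved under pics/ and viewed, about 8 in all and at most 12, crops included, and the job is handed in when it is done.

```bash
mkdir -p pics; ls
cat > h.py <<'E'
import numpy as np,cv2
from cell import manip
from scipy.spatial.transform import Rotation as R
def cam(n,save=None):
    c=manip.camera(n)
    if save: cv2.imwrite('pics/'+save,cv2.cvtColor(c['pixels'],cv2.COLOR_RGB2BGR))
    return c
def Rc(c):
    o=np.array(c['orientation'],float)
    return o if o.shape==(3,3) else R.from_euler('xyz',o).as_matrix()
def pts(c,region=None):
    z=c['z_map']; m=z>0
    if region is not None: m=m&region
    v,u=np.nonzero(m); d=z[v,u]; K=np.array(c['mtx'])
    p=np.stack([(u-K[0,2])/K[0,0]*d,-(v-K[1,2])/K[1,1]*d,-d],1)
    return p@Rc(c).T+np.array(c['xyz']),np.stack([u,v],1)
E
python3 - <<'E'
from h import *
print(manip.read_state())
for n in('scene','top'):
    c=cam(n,n+'.png');print(n,c['xyz'],c['orientation'],c['mtx'])
    for t in('rack','clips','post_long','post_short','fork_seat','lens_stand'):
        for d in manip.cut_out(t,n):
            p,_=pts(c,d['region'])
            print(t,round(d['confidence'],2),np.round(d['centre']),len(p),np.round(np.median(p,0)) if len(p) else '',np.round(np.percentile(p,[3,97],axis=0)) .tolist()if len(p) else '')
a=np.hstack([cv2.imread('pics/scene.png'),cv2.imread('pics/top.png')])
E
```

```text
pics
{'clock': 0.0, 'joints': array([ 1.27644568e+00,  3.00483957e-01,  1.52161003e+00, -1.92728562e-06,
        1.32070631e+00, -6.65890676e-02]), 'qd': array([ 0.0013707 ,  0.00013754, -0.00033583,  0.00050827,  0.00011595,
       -0.00032137]), 'effort': array([ 1.42331362e-03, -5.31799257e+01, -3.52740383e+01,  7.08612869e-02,
        2.44483963e-02, -1.35642822e-04]), 'eef_pos': array([124.10931384, 535.54318643, 215.8670299 ]), 'eef_rot': array([-1.63583962,  1.56958868, -1.86360072]), 'wrist_force': array([ 0.57314136,  0.26690091, -0.42471887]), 'moment': array([-4.07131400e-03, -9.73653786e-05,  5.71280235e-03]), 'finger_gap': 93.9429005236856}
scene [1051.49335091  759.78282563  872.4111479 ] [0.88203009 0.01170146 2.51803672] [[599.442186     0.         319.6814586 ]
 [  0.         599.442186   237.16955667]
 [  0.           0.           1.        ]]
rack 0.68 [336. 338.] 11315 [621. 197.  14.] [[547.0, 43.0, 7.0], [683.0, 325.0, 190.0]]
clips 0.97 [338. 337.] 11917 [620. 195.  14.] [[535.0, 40.0, 1.0], [683.0, 325.0, 190.0]]
post_long 0.64 [364. 320.] 620 [585. 230. 110.]
[... 972 characters left out ...]
0.0], [623.0, -160.0, 24.0]]
post_long 0.83 [185. 190.] 427 [570. 217.  99.] [[563.0, 207.0, 12.0], [590.0, 233.0, 148.0]]
post_short 0.65 [238. 178.] 317 [599. 114.  90.] [[592.0, 103.0, 14.0], [617.0, 129.0, 120.0]]
post_short 0.42 [182. 191.] 393 [570. 218. 109.] [[564.0, 209.0, 15.0], [587.0, 233.0, 148.0]]
fork_seat 0.96 [383. 199.] 938 [ 562. -203.   18.] [[501.0, -232.0, 0.0], [623.0, -159.0, 24.0]]
fork_seat 0.72 [180. 311.] 1036 [327. 240.  19.] [[263.0, 220.0, 9.0], [387.0, 274.0, 23.0]]
fork_seat 0.66 [425. 298.] 1115 [ 346. -282.   19.] [[282.0, -323.0, -1.0], [399.0, -231.0, 24.0]]
lens_stand 0.57 [446. 216.] 810 [ 505. -325.   83.] [[489.0, -353.0, 3.0], [526.0, -309.0, 163.0]]
```

View pics/top.png

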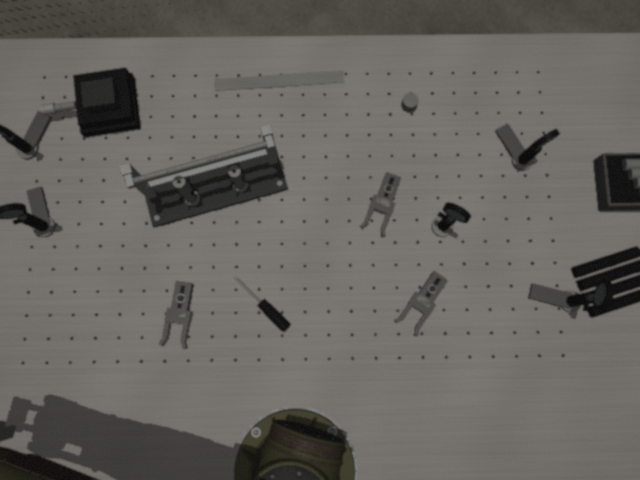

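View pics/scene.png

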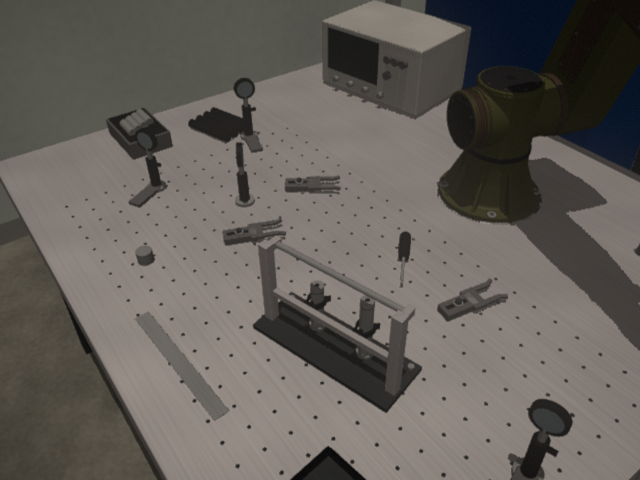

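```bash
cat >> h.py <<'E'
from scipy.optimize import minimize
def foot_mask(P): # fork footprint in fork frame (top view z~19)
    x,y=P[:,0],np.abs(P[:,1])
    heel=(x>12.5)&(x<102)&(y<np.where(x>26,18,26))
    arm=(x>-20)&(x<=12.5)&(y<26)&(y>14.5)
    tip=(x>-37)&(x<=-20)&(y>14.5+(-20-x)/17*7.5)&(y<26+(-20-x)/17*4)
    return heel|arm|tip
G=np.stack(np.meshgrid(np.arange(-50,115,1.5),np.arange(-45,45,1.5)),-1).reshape(-1,2)
def fork_fit(p,x0):
    q=p[:,:2]; lo=q.min(0)-80; N=((q.max(0)+80-lo)).astype(int)
    im=np.zeros((N[1],N[0]),np.float32); ij=(q-lo).astype(int); im[ij[:,1],ij[:,0]]=1
    im=cv2.morphologyEx(im,cv2.MORPH_CLOSE,np.ones((5,5))); im=cv2.GaussianBlur(im,(0,0),1.2)
    w=np.where(foot_mask(G),1.,-1.)
    def f(s):
        c,n=np.cos(s[2]),np.sin(s[2]); W=G@np.array([[c,n],[-n,c]])+s[:2]-lo-.5
        v=cv2.remap(im,W[:,0].astype(np.float32)[None],W[:,1].astype(np.float32)[None],cv2.INTER_LINEAR)[0]
        return -(v*w).sum()/foot_mask(G).sum()
    best=None
    for a in np.arange(-.6,.61,.1):
        for dx in(-12,0,12):
            s=np.array([x0[0]+dx,x0[1],x0[2]+a]); r=minimize(f,s,method='Nelder-Mead',options=dict(initial_simplex=[s,s+[6,0,0],s+[0,6,0],s+[0,0,.1]]))
            if best is None or r.fun<best.fun: best=r
    return best.x,-best.fun
def rack_fit(c,region):
    p,_=pts(c,region); b=p[(p[:,2]>5)&(p[:,2]<19)]
    r=cv2.minAreaRect(b[:,:2].astype(np.float32)); bar=p[(p[:,2]>172)]
    v=cv2.fitLine(bar[:,:2].astype(np.float32),cv2.DIST_HUBER,0,.01,.01).ravel()
    return r,v,np.median(b[:,2]),np.median(bar[:,2])
E
python3 - <<'E'
from h import *
for n in('top','scene'):
    c=cam(n)
    for d in manip.cut_out('fork_seat',n):
        if d['confidence']<.6: continue
        p,_=pts(c,d['region']);p=p[(p[:,2]>11)&(p[:,2]<32)]
        m=p.mean(0)
        if abs(m[0]-567)<30: print(n,'fork',fork_fit(p,[m[0]-20,m[1],-.25]),len(p))
    r,v,zb,zt=rack_fit(c,manip.cut_out('rack',n)[0]['region'])
    print(n,r,'bar dir',v,np.arctan2(v[1],v[0]),zb,zt)
    for t in('post_long','post_short'):
        p,_=pts(c,manip.cut_out(t,n)[0]['region']); top=p[p[:,2]>p[:,2].max()-8]
        p=p[p[:,2]>100]
        print(t,p[:,2].max(), [cv2.minEnclosingCircle(top[:,:2].astype(np.float32))],top.mean(0),len(top))
E
```

```text
top fork (array([ 5.30838962e+02, -1.87631547e+02, -3.84405938e-01]), np.float64(0.7466921688756245)) 896
top ((606.8690795898438, 173.82127380371094), (110.55612182617188, 312.71435546875), 16.180559158325195) bar dir [ 2.6634005e-01 -9.6387911e-01  6.0543866e+02  1.7323653e+02] -1.3012024 11.530687592369759 187.09418694327132
post_long 150.89366502596704 [((577.7086791992188, 220.92715454101562), 13.180787086486816)] [576.93505688 221.35462695 146.3923582 ] 122
post_short 121.70324740401293 [((606.4383544921875, 115.33344268798828), 12.960370063781738)] [606.67963422 115.79294048 117.02959875] 107
scene fork (array([ 5.32775699e+02, -1.85303679e+02, -3.61003082e-01]), np.float64(0.5395272783315812)) 637
scene ((612.34423828125, 175.2027130126953), (118.96876525878906, 311.5600280761719), 15.275620460510254) bar dir [ 2.6907411e-01 -9.6311945e-01  6.0775452e+02  1.8267134e+02] -1.2983648 11.556188504833813 186.50288373783866
post_long 150.09058631268886 [((578.35546875, 223.31195068359375), 12.537714004516602)] [579.8946999  224.58631951 146.38139806] 130
post_short 120.7909721016905 [((608.5317993164062, 117.3602523803711), 13.081042289733887)] [608.36800643 118.91118054 116.60164889] 101
```

```bash
cat >> h.py <<'E'
def tool(): 
    s=manip.read_state(); return np.array(s['eef_pos']),R.from_euler('xyz',s['eef_rot']).as_matrix(),s
def to(target,yaw=None):
    """shift in present tool axes to world target; then spin so that jaw axis (tool y) is at yaw+90deg (mod pi)"""
    p,M,s=tool(); d=M.T@(np.array(target)-p); out='shift tool %s'%np.round(d,1)
    if yaw is not None:
        # spin about x (down)
        ay=np.arctan2(M[1,1],M[0,1]); e=(yaw+np.pi/2-ay+np.pi/2)%np.pi-np.pi/2
        out+=' spin %.3f'%(-e)
    print(out)
def fr(o,yaw,x,y): 
    c,n=np.cos(yaw),np.sin(yaw); return np.array([o[0]+c*x-n*y,o[1]+n*x+c*y])
E
python3 - <<'E'
from h import *
p,M,s=tool();print(np.round(M,3))
to([*fr([578,222],.269,-95,0),190],.269)
cam('wrist','w0.png')
E
```

```text
[[ 0.     0.226  0.974]
 [ 0.     0.974 -0.226]
 [-1.     0.     0.   ]]
shift tool [  26.5 -248.5  429.4] spin -0.497
```

View pics/w0.png

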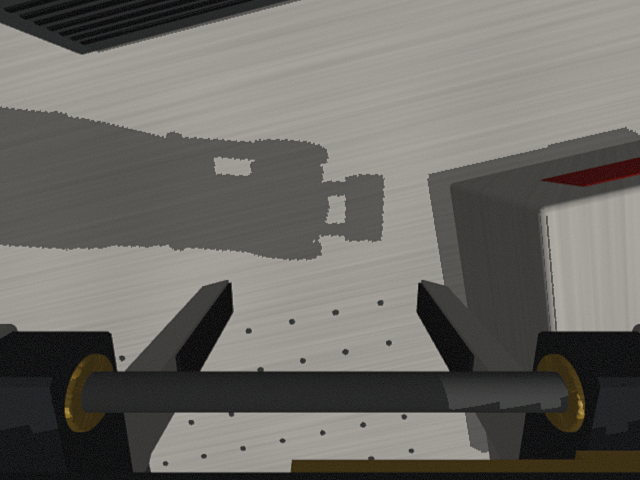

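```bash
python3 - <<'E'
from h import *
p,M,s=tool();c=cam('wrist');print('cam in tool',M.T@(np.array(c['xyz'])-p),'\nview dir',M.T@-Rc(c)[:,2],'up',M.T@Rc(c)[:,1])
E
python3 -m handwheel '[[[3,-25,43],-0.05],[[3,-25,43],-0.05],[[3,-25,43],-0.05],[[3,-25,43],-0.05],[[3,-25,43],-0.05],[[3,-20,40],-0.05],[[3,-20,40],-0.05],[[0,-15,30],-0.05],[[0,0,0],-0.05],[[0,0,0],-0.05]]' 70
python3 - <<'E'
from h import *
to([*fr([578,222],.269,-95,0),190],.269)
E
```

```text
cam in tool [-166.36644613    1.83424741  -72.76642583] 
view dir [ 9.67906472e-01 -6.73716680e-04  2.51309786e-01] up [ 2.51309767e-01 -1.13003693e-04 -9.67906704e-01]
clock: 2.55
eef_pos: [434.8, 337.1, 195.2]
eef_rot: [-2.901, 1.57, -2.628]
wrist_force: [-0.4, -0.1, -0.9]
finger_gap: 68.5
shift tool [   5.2 -149.    11.9] spin 0.004
```

```bash
python3 -m handwheel '[[[0,-20,2],0],[[0,-25,2],0],[[0,-25,2],0],[[0,-25,2],0],[[0,-25,2],0],[[0,-20,2],0],[[0,-9,0],0],[[0,0,0],0],[[0,0,0],0],[[0,0,0],0]]'
python3 - <<'E'
from h import *
c=cam('wrist','w1.png')
for t in('post_long','clips'):
    for d in manip.cut_out(t,'wrist'):
        p,_=pts(c,d['region']);print(t,d['confidence'],d['centre'],np.round(np.percentile(p,[3,50,97],axis=0)).tolist())
        if t=='post_long':
            q=p[(p[:,2]>140)&(p[:,2]<154)]
            if len(q)>50: print(len(q),cv2.minEnclosingCircle(q[:,:2].astype(np.float32)),q.mean(0))
to([*fr([578,222],.269,-60,0),116],.269)
to([*fr([578,222],.269,-5,0),116],.269)
E
```

```text
clock: 3.8
eef_pos: [485.8, 197.6, 195.4]
eef_rot: [2.572, 1.571, 2.845]
wrist_force: [-1.3, -0.3, 0.2]
finger_gap: 68.3
post_long 0.76 [323.7, 342.1] [[563.0, 211.0, 14.0], [567.0, 222.0, 78.0], [587.0, 235.0, 146.0]]
288 ((582.7271728515625, 225.22634887695312), 10.779899597167969) [584.3720295  225.86010736 145.22088414]
clips 0.78 [291.5, 323.1] [[537.0, 31.0, 7.0], [590.0, 196.0, 10.0], [641.0, 308.0, 178.0]]
shift tool [79.4 -0.9 35.3] spin 0.004
shift tool [79.4 -1.1 90.3] spin 0.004
```

View pics/w1.png

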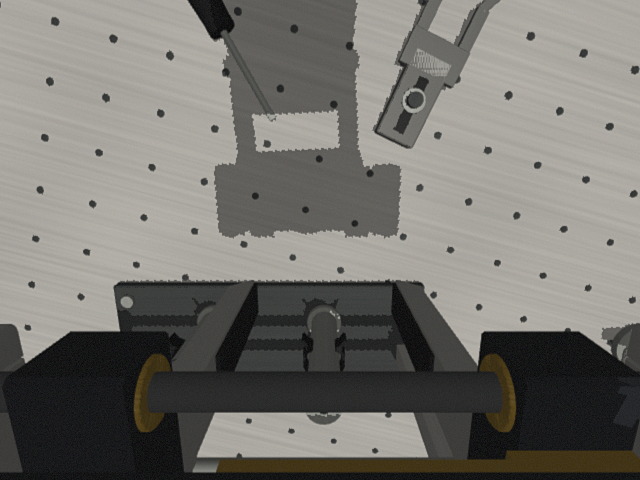

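```bash
python3 -m handwheel '[[[10,0,0],0],[[15,0,0],0],[[15,0,0],0],[[15,0,0],0],[[14,0,5],0],[[10,0,15],0],[[0,0,15],0],[[0,0,10],0],[[0,0,0],0],[[0,0,0],0]]'
python3 - <<'E'
from h import *
from scipy.optimize import least_squares
c=cam('wrist','w2.png')
for d in manip.cut_out('post_long','wrist')[:1]:
    p,_=pts(c,d['region']);q=p[(p[:,2]>95)&(p[:,2]<140)]
    r=least_squares(lambda s:np.hypot(q[:,0]-s[0],q[:,1]-s[1])-12.5,[580,223],loss='soft_l1');print(len(q),r.x,r.cost/len(q))
    o=r.x
    if len(q)>100: to([*fr(o,.269,-5,0),116],.269)
to([*fr([578.5,222.5],.269,-5,0),116],.269)
E
```

```text
clock: 5.2
eef_pos: [529.1, 209.1, 116.3]
eef_rot: [-3.07, 1.571, -2.798]
wrist_force: [-0.0, 0.0, 0.3]
finger_gap: 68.1
680 [577.71549551 224.14293631] 0.04062692668477506
shift tool [ 0.6  1.4 45.8] spin 0.003
shift tool [ 0.6 -0.4 46.2] spin 0.003
```

```bash
python3 -m handwheel '[[[0,0.5,8],0],[[0,0,8],0],[[0,0,7],0],[[0,0,6],0],[[0,0,5],0],[[0,0,4],0],[[0,0,3],0],[[0,0,2],0],[[0,0,1],0],[[0,0,0],0]]'
python3 - <<'E'
from h import *
print(manip.read_state()['moment'])
cam('wrist','w3.png')
E
```

```text
clock: 6.55
eef_pos: [571.6, 221.5, 116.5]
eef_rot: [2.548, 1.571, 2.82]
wrist_force: [1.0, 0.4, -0.3]
finger_gap: 68.3
[ 0.07281456 -0.00866943  0.01606541]
```

View pics/w3.png

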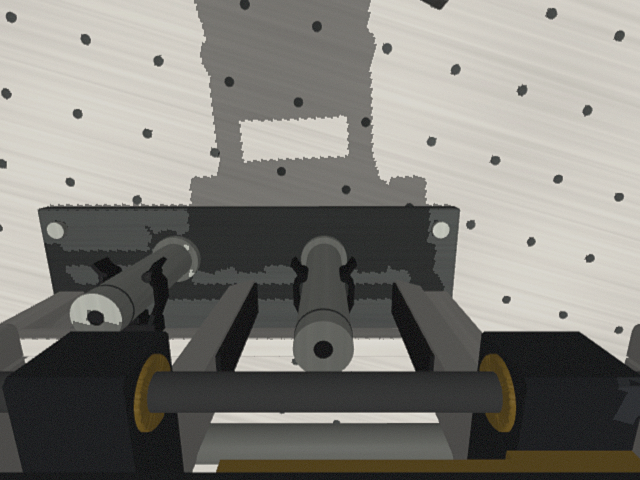

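```bash
python3 -m handwheel '[[[0,0,0],0],[[0,0,0],0],[[0,0,0],0],[[0,0,0],0],[[0,0,0],0],[[0,0,0],0],[[0,0,0],0],[[0,0,0],0],[[0,0,0],0],[[0,0,0],0]]' 255 60
```

```text
clock: 7.85
eef_pos: [571.6, 221.5, 116.4]
eef_rot: [-1.621, 1.571, -1.349]
wrist_force: [2.0, -0.9, -0.7]
finger_gap: 24.6
```

```bash
python3 -m handwheel '[[[0,0,-3],0],[[0,0,-3],0],[[0,0,-3],0],[[0,0,-3],0],[[0,0,-4],0],[[0,0,-4],0],[[0,0,-4],0],[[0,0,-4],0],[[0,0,-4],0],[[0,0,-4],0]]'; python3 -m handwheel '[[[0,0,-4],0],[[0,0,-4],0],[[0,0,-4],0],[[0,0,-4],0],[[0,0,-4],0],[[0,0,-4],0],[[0,0,-3],0],[[0,0,-3],0],[[0,0,0],0],[[0,0,0],0]]'
python3 - <<'E'
from h import *
cam('wrist','w4.png'); c=cam('scene','s4.png')
for d in manip.cut_out('post_long','scene'): print(d['confidence'],d['centre'])
cv2.imwrite('pics/w4s.png',np.vstack([cv2.imread('pics/w4.png')[150:450],cv2.imread('pics/s4.png')[150:450]]))
E
```

```text
clock: 9.1
eef_pos: [536.6, 211.8, 116.4]
eef_rot: [2.838, 1.571, 3.11]
wrist_force: [1.7, -0.3, -2.4]
finger_gap: 24.4
clock: 10.35
eef_pos: [508.1, 203.8, 116.5]
eef_rot: [0.032, 1.571, 0.305]
wrist_force: [0.0, 0.3, -5.5]
finger_gap: 24.2
0.57 [386.0, 310.5]
```

View pics/w4s.png

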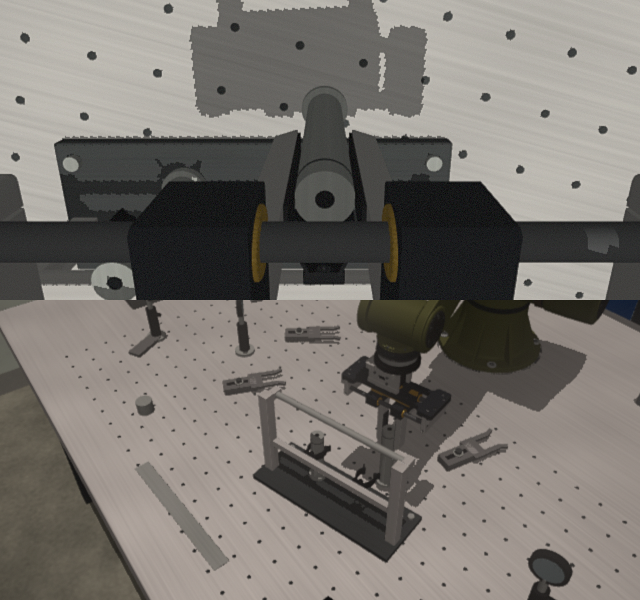

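```bash
python3 -m handwheel '[[[-8,0,0],0],[[-15,0,0],0],[[-15,0,0],0],[[-12,-8,0],0],[[-8,-20,0],0],[[-2,-30,0],0],[[0,-35,0],0],[[0,-35,0],0],[[0,-35,0],0],[[0,-35,0],0]]';python3 -m handwheel '[[[0,-35,0],0],[[0,-35,0],0.03],[[0,-35,0],0.07],[[0,-30,0],0.09],[[0,-20,0],0.09],[[0,-10,0],0.09],[[0,0,0],0.09],[[0,0,0],0.09],[[0,0,0],0.09],[[0,0,0],0]]'
python3 - <<'E'
from h import *
to([*fr([532,-186],-.37,105,0),176],-.37)
E
```

```text
clock: 11.75
eef_pos: [561.4, 10.5, 176.6]
eef_rot: [-2.708, 1.57, -2.436]
wrist_force: [0.4, -0.3, -4.7]
finger_gap: 24.2
clock: 13.0
eef_pos: [594.7, -149.0, 176.4]
eef_rot: [-2.747, 1.57, -3.115]
wrist_force: [-0.0, -0.0, -4.4]
finger_gap: 24.1
shift tool [  0.4 -57.3  59.8] spin 0.002
```

```bash
python3 -m handwheel '[[[0,-10,10],0],[[0,-14,14],0],[[0,-14,14],0],[[0,-11,12],0],[[0,-8,10],0],[[0,0,0],0],[[0,0,0],0],[[0,0,0],0],[[0,0,0],0],[[0,0,0],0]]'
cat > look.py <<'E'
from h import *
import sys
c=cam('wrist',sys.argv[1]); p0,M,s=tool()
ds=[d for d in manip.cut_out('fork_seat','wrist')]
for d in ds:
    p,_=pts(c,d['region']); print('fork?',round(d['confidence'],2),np.round(d['centre']),len(p))
    p=p[(p[:,2]>12)&(p[:,2]<32)]
    if len(p)<300: continue
    print(np.percentile(p[:,2],[5,50,95]),fork_fit(p,[532,-186,-.37]))
d=manip.cut_out('post_long','wrist')
if d:
    p,_=pts(c,d[0]['region']); t=(p-p0)@M; print('post conf',d[0]['confidence'],len(p))
    # cylinder fit r 12.5: axis point (y0,z0) + slope*x, tool frame
    from scipy.optimize import least_squares
    q=t[(t[:,0]>15)&(t[:,0]<95)&(abs(t[:,1])<20)&(abs(t[:,2])<30)]
    r=least_squares(lambda a:np.hypot(q[:,1]-a[0]-a[1]*(q[:,0]-50),q[:,2]-a[2]-a[3]*(q[:,0]-50))-12.5,[0,0,5,0],loss='soft_l1')
    print('axis tool y0,sy,z0,sz',np.round(r.x,3),len(q),'lowest x',np.percentile(t[:,0],[1,99]))
E
python3 look.py w5.png
```

```text
clock: 14.25
eef_pos: [630.7, -222.4, 176.6]
eef_rot: [-0.254, 1.571, -0.621]
wrist_force: [1.0, -1.0, -5.1]
finger_gap: 24.4
fork? 0.96 [114.   6.] 519
fork? 0.78 [319. 151.] 6295
[15.86012874 17.18440871 18.44333273] (array([ 5.32097557e+02, -1.85691327e+02, -3.81944897e-01]), np.float64(0.7566436564066716))
post conf 0.72 6262
axis tool y0,sy,z0,sz [ 1.601e+00 -2.000e-03  5.574e+00  2.000e-03] 1421 lowest x [-29.94730934 101.20717386]
```

View pics/w5.png

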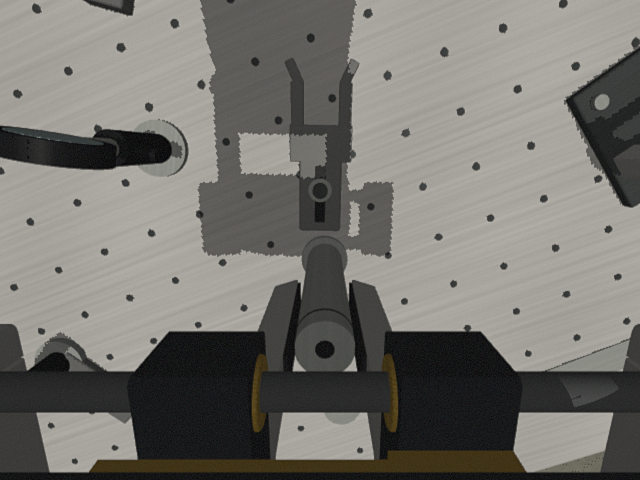

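```bash
cat > slices.py <<'E'
from h import *
import sys
c=cam('wrist'); p0,M,s=tool(); 
d=max(manip.cut_out('fork_seat','wrist'),key=lambda d:d['region'].sum()); m=d['region']
K=np.array(c['mtx']); v,u=np.nonzero(np.ones_like(m))
r=np.stack([(u-K[0,2])/K[0,0],-(v-K[1,2])/K[1,1],-np.ones(len(u))],1)@Rc(c).T
k=(19-c['xyz'][2])/r[:,2]; W=(r*k[:,None]+np.array(c['xyz']))
T=(W-p0)@M   # tool frame: y, z
ty,tz=T[:,1].reshape(m.shape),T[:,2].reshape(m.shape)
gray=c['pixels'].mean(2)
for row in range(50,235,8):
    cols=np.nonzero(m[row])[0]
    if len(cols)<3: continue
    runs=np.split(cols,np.nonzero(np.diff(cols)>2)[0]+1)
    print(row,'z %.1f'%tz[row,320],[(int(q[0]),int(q[-1]),round(float(ty[row,q[0]]),1),round(float(ty[row,q[-1]]),1)) for q in runs])
for col in (314,322,330):
    g=gray[100:150,col]; print(col,g.round().astype(int)[::2]); rr=np.nonzero(m[:,col])[0]; print('first rows',rr[:1],tz[rr[0],col], 'last',rr[-1],tz[rr[-1],col])
E
python3 slices.py
```

```text
66 z -136.8 [(286, 296, -28.7, -20.8), (347, 358, 19.5, 28.1)]
74 z -131.0 [(290, 300, -25.7, -17.8), (343, 353, 16.4, 24.3)]
82 z -125.1 [(291, 303, -25.0, -15.5), (340, 351, 14.1, 22.8)]
90 z -119.2 [(291, 303, -25.2, -15.5), (340, 352, 14.1, 23.7)]
98 z -113.1 [(291, 303, -25.3, -15.6), (339, 351, 13.4, 23.0)]
106 z -107.1 [(290, 303, -26.2, -15.7), (339, 351, 13.4, 23.1)]
114 z -100.9 [(290, 303, -26.4, -15.8), (339, 351, 13.5, 23.3)]
122 z -94.8 [(291, 303, -25.7, -15.9), (339, 351, 13.5, 23.4)]
130 z -88.5 [(290, 352, -26.7, 24.3)]
138 z -82.2 [(290, 351, -26.8, 23.6)]
146 z -75.8 [(290, 351, -27.0, 23.7)]
154 z -69.4 [(290, 351, -27.1, 23.8)]
162 z -62.8 [(299, 350, -19.7, 23.1)]
170 z -56.3 [(300, 341, -19.0, 15.6)]
178 z -49.6 [(300, 341, -19.1, 15.7)]
186 z -42.9 [(300, 309, -19.2, -11.5), (331, 340, 7.2, 14.9)]
194 z -36.1 [(300, 308, -19.3, -12.4), (331, 340, 7.3, 15.0)]
202 z -29.2 [(300, 340, -19.4, 15.0)]
210 z -22.3 [(300, 340, -19.5, 15.1)]
218 z -15.2 [(300, 340, -19.6, 15.2)]
226 z -8.2 [(300, 339, -19.8, 14.4)]
314 [ 91  93  94  95  90  92  92  91  91  91  93  92  83  58  60  59  57  59
 115 116 113 112 141 164 155]
first rows [125] -92.42033403555425 last 230 -4.575344542369854
322 [ 94  93  92  88  93  95  93  91  92  89  88  93  87  59  58  57  57  58
 115 116 113 113 132 151 166]
first rows [124] -93.20028404530247 last 230 -4.576237832319172
330 [32 79 92 94 92 90 94 91 93 91 94 93 86 56 57 60 59 55 61 58 55 56 58 58
 58]
first rows [124] -93.19999470348752 last 230 -4.577131098006685
```

```bash
python3 -m handwheel '[[[0,0,0],0.014],[[0,-2,-15],0],[[0,-2,-30],0],[[0,0,-35],0],[[0,0,-35],0],[[0,0,-35],0],[[0,0,-25],0],[[0,0,-12],0],[[0,0,-5],0],[[0,0,0],0]]'; python3 -m handwheel '[[[10,0,0],0],[[12,0,0],0],[[12,0,0],0],[[12,0,0],0],[[10,0,0],0],[[6,0,0],0],[[4,0,0],0],[[2,0,0],0],[[0,0,0],0],[[0,0,0],0]]'
python3 - <<'E'
from h import *
p,M,s=tool();print(p,M.round(3)[:,1:])
# predicted: post & seat in world by dead reckoning
p1=np.array([630.7,-222.4,176.6]);M1=R.from_euler('xyz',[-0.254,1.571,-0.621]).as_matrix()
v=M1@np.array([0,-2.5,-111.7]) # from old post to seat; 
post1=p1+M1@[0,0,5.7]; seat=post1+v; print('seat(post-consistent)',seat)
post=p+M@[0,0,5.7]; print('post->seat in tool',M.T@(seat-post))
E
```

```text
clock: 15.75
eef_pos: [451.4, -154.9, 176.5]
eef_rot: [-0.053, 1.57, -0.435]
wrist_force: [-0.1, -0.6, -4.5]
finger_gap: 24.3
clock: 17.0
eef_pos: [451.1, -154.8, 108.7]
eef_rot: [-0.088, 1.57, -0.47]
wrist_force: [0.4, -0.6, -5.8]
finger_gap: 24.3
[ 451.12206197 -154.83981537  108.67858508] [[ 0.373  0.928]
 [ 0.928 -0.373]
 [-0.     0.   ]]
seat(post-consistent) [ 530.8617122  -186.69893757  176.62076872]
post->seat in tool [-67.90570835   0.14521307  80.19731947]
```

```bash
python3 -m handwheel '[[[2,0,0],0],[[1,0,0],0],[[0,0,8],0],[[0,0,10],0],[[0,0,10],0],[[0,0,8],0],[[0,0,6],0],[[0,0,4],0],[[0,0,2],0],[[0,0,0],0]]'
python3 - <<'E'
from h import *
a=cam('top','t6.png');b=cam('scene','s6.png')
z=lambda n,x0,x1,y0,y1:cv2.resize(cv2.imread('pics/'+n)[y0:y1,x0:x1],(400,400),interpolation=cv2.INTER_CUBIC)
cv2.imwrite('pics/m6.png',np.hstack([z('t6.png',340,440,160,260),z('s6.png',210,310,170,270)]))
E
```

```text
clock: 18.25
eef_pos: [495.5, -172.7, 105.4]
eef_rot: [2.894, 1.571, 2.513]
wrist_force: [0.1, -0.5, -4.6]
finger_gap: 24.3
```

View pics/m6.png

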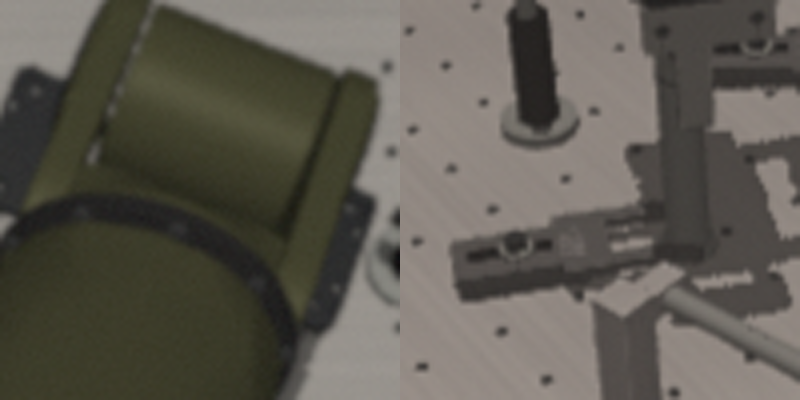

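```bash
python3 -m handwheel '[[[0,0,2],0],[[0,0,2],0],[[0,0,2],0],[[0,0,2],0],[[0,0,2],0],[[0,0,2],0],[[0,0,2],0],[[0,0,2],0],[[0,0,2],0],[[0,0,0],0]]'
python3 - <<'E'
from h import *
p,M,s=tool(); print('tool force',M.T@s['wrist_force'],s['moment'],'dist',(M.T@(np.array([530.86,-186.7,0])-(p+M@[0,0,5.7])))[1:])
E
```

```text
clock: 19.6
eef_pos: [512.4, -179.4, 105.4]
eef_rot: [-0.308, 1.571, -0.69]
wrist_force: [-0.6, 0.2, -4.4]
finger_gap: 23.8
tool force [ 4.4474657  -0.07360191 -0.59688289] [ 0.00601393  0.03157698 -0.00838393] dist [ 0.13282794 14.18294235]
```

```bash
python3 -m handwheel '[[[0,0,1.5],0],[[0,0,1.5],0],[[0,0,1.5],0],[[0,0,1.5],0],[[0,0,1],0],[[0,0,1],0],[[0,0,1],0],[[0,0,1],0],[[0,0,1],0],[[0,0,0],0]]'
cat > f.py <<'E'
from h import *
p,M,s=tool(); print('tool force',M.T@s['wrist_force'],s['moment'],'dist',(M.T@(np.array([530.86,-186.7,0])-(p+M@[0,0,5.7])))[1:])
E
python3 f.py
```

```text
clock: 20.85
eef_pos: [522.5, -183.5, 105.4]
eef_rot: [2.877, 1.571, 2.495]
wrist_force: [-0.4, -0.1, -5.1]
finger_gap: 24.0
tool force [ 5.07240347 -0.28870006 -0.32862642] [-0.02121625  0.00542091  0.05851848] dist [0.14559473 3.23548222]
```

```bash
python3 -m handwheel '[[[0,0,0.4],0],[[0,0,0.4],0],[[0,0,0.4],0],[[0,0,0.4],0],[[0,0,0.3],0],[[0,0,0.3],0],[[0,0,0.3],0],[[0,0,0],0],[[0,0,0],0],[[0,0,0],0]]'; python3 f.py
```

```text
clock: 22.1
eef_pos: [524.8, -184.4, 105.4]
eef_rot: [-2.994, 1.571, 2.907]
wrist_force: [0.5, 0.1, -4.7]
finger_gap: 24.1
tool force [4.71853592 0.27950468 0.44432454] [ 0.01579496  0.01282381 -0.02552306] dist [0.14172548 0.80107903]
```

```bash
python3 -m handwheel '[[[0,0,0.2],0],[[0,0,0.2],0],[[0,0,0.2],0],[[0,0,0.2],0],[[0,0,0.2],0],[[0,0,0],0],[[0,0,0],0],[[0,0,0],0],[[0,0,0],0],[[0,0,0],0]]'; python3 f.py
```

```text
clock: 23.35
eef_pos: [525.7, -184.8, 105.4]
eef_rot: [-0.674, 1.571, -1.056]
wrist_force: [-0.9, 0.4, -5.0]
finger_gap: 24.5
tool force [ 5.03293319  0.08058252 -0.95544137] [ 0.00205058  0.00687416 -0.01020217] dist [ 0.11985062 -0.22193852]
```

Run:
```python
from h import *
a=cam('wrist','w7.png');b=cam('scene','s7.png')
z=lambda n,x0,x1,y0,y1:cv2.resize(cv2.imread('pics/'+n)[y0:y1,x0:x1],(400,400),interpolation=cv2.INTER_CUBIC)
cv2.imwrite('pics/m7.png',np.hstack([z('w7.png',220,420,220,420),z('s7.png',210,290,190,270)]))
```

```text
(no output)
```

View pics/m7.png

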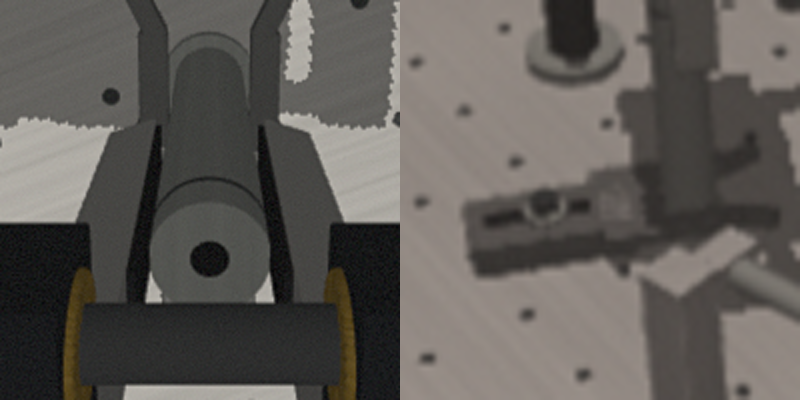

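```bash
python3 -m handwheel '[[[0,0,0.2],0],[[0,0,0.2],0],[[0,0,0.2],0],[[0,0,0.2],0],[[0,0,0],0],[[0,0,0],0],[[0,0,0],0],[[0,0,0],0],[[0,0,0],0],[[0,0,0],0]]'; python3 f.py
```

```text
clock: 24.7
eef_pos: [526.4, -185.0, 105.4]
eef_rot: [3.032, 1.571, 2.65]
wrist_force: [-1.5, 0.3, -5.0]
finger_gap: 24.4
tool force [ 5.03214773 -0.29041402 -1.45305066] [0.14578327 0.42795636 0.00794458] dist [ 0.10521741 -0.95684865]
```

```bash
python3 -m handwheel '[[[0,0,0.1],0],[[0,0,0.1],0],[[0,0,0.1],0],[[0,0,0],0],[[0,0,0],0],[[0,0,0],0],[[0,0,0],0],[[0,0,0],0],[[0,0,0],0],[[0,0,0],0]]'; python3 f.py
```

```text
clock: 25.95
eef_pos: [526.7, -185.2, 105.4]
eef_rot: [-3.067, 1.571, 2.835]
wrist_force: [-3.0, 1.5, -4.5]
finger_gap: 24.3
tool force [ 4.46639325  0.33481088 -3.31790243] [ 0.33105612  0.8747463  -0.03789568] dist [ 0.13996258 -1.2895373 ]
```

```bash
python3 -m handwheel '[[[0.2,0,0],0],[[0.2,0,0],0],[[0.2,0,0],0],[[0.2,0,0],0],[[0,0,0],0],[[0,0,0],0],[[0,0,0],0],[[0,0,0],0],[[0,0,0],0],[[0,0,0],0]]'; python3 f.py
```

```text
clock: 27.2
eef_pos: [526.7, -185.2, 104.6]
eef_rot: [-3.118, 1.571, 2.784]
wrist_force: [-3.7, 2.4, -5.0]
finger_gap: 24.4
tool force [ 5.02512824  0.91005064 -4.299302  ] [ 3.55476525e-01  9.46376978e-01 -2.48433715e-05] dist [ 0.14036087 -1.30390172]
```

```bash
python3 -m handwheel '[[[0.2,0,0],0],[[0.2,0,0],0],[[0.2,0,0],0],[[0,0,0],0],[[0,0,0],0],[[0,0,0],0],[[0,0,0],0],[[0,0,0],0],[[0,0,0],0],[[0,0,0],0]]'; python3 f.py
```

```text
clock: 28.45
eef_pos: [526.9, -185.2, 104.4]
eef_rot: [-0.062, 1.57, -0.444]
wrist_force: [-5.5, 1.7, 2.5]
finger_gap: 24.7
tool force [-2.50072011 -0.46940288 -5.74413564] [ 0.54895612  1.25026377 -0.02052015] dist [ 0.11393466 -1.49166425]
```

```bash
python3 -m handwheel '[[[0,0,0],0],[[0,0,0],0],[[0,0,0],0],[[0,0,0],0],[[0,0,0],0],[[0,0,0],0],[[0,0,0],0],[[0,0,0],0],[[0,0,0],0],[[0,0,0],0]]' 255 3; python3 f.py;  python3 -m handwheel '[[[0,0,0],0],[[0,0,0],0],[[0,0,0],0],[[0,0,0],0],[[0,0,0],0],[[0,0,0],0],[[0,0,0],0],[[0,0,0],0],[[0,0,0],0],[[0,0,0],0]]' 120 10; python3 look.py w8.png
```

```text
clock: 29.7
eef_pos: [526.8, -185.2, 104.1]
eef_rot: [-0.536, 1.571, -0.918]
wrist_force: [-1.2, 0.0, 4.6]
finger_gap: 25.1
tool force [-4.6067521  -0.42154812 -1.14490624] [-0.15066662  0.1767346   0.02534751] dist [ 0.14011831 -1.35639622]
clock: 30.95
eef_pos: [526.8, -185.2, 104.1]
eef_rot: [-0.003, 1.571, -0.385]
wrist_force: [0.9, -0.0, 0.7]
finger_gap: 49.9
fork? 0.78 [301. 269.] 3067
[15.90884513 17.13846862 18.23318068] (array([ 5.31988718e+02, -1.85891829e+02, -3.94029663e-01]), np.float64(0.1980323086483809))
fork? 0.67 [76. 68.] 11346
[15.33025205 17.54808112 18.82047463] (array([ 520.  , -186.  ,   -0.97]), np.float64(0.0))
post conf 0.79 6485
axis tool y0,sy,z0,sz [ 1.501e+00 -2.000e-03  4.928e+00  2.000e-03] 1436 lowest x [-30.44263432 103.23607315]
```

View pics/w8.png

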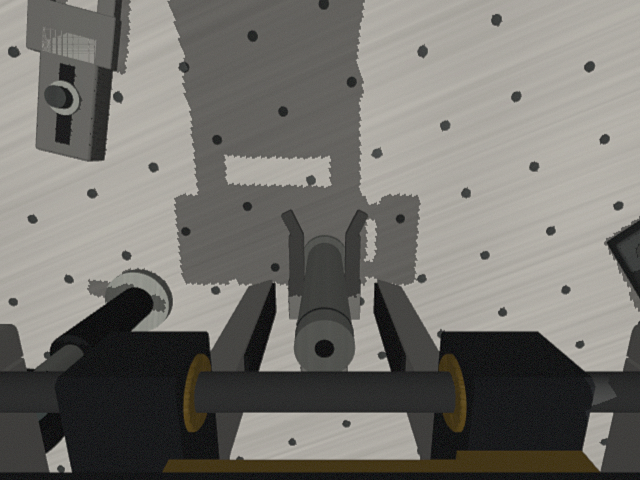

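```bash
python3 -m handwheel '[[[-5,0,0],0],[[-10,0,0],0],[[-15,0,0],0],[[-18,0,0],0],[[-18,0,0],0],[[-18,0,0],0],[[-10,0,0],0],[[0,0,0],0],[[0,0,0],0],[[0,0,0],0]]'; python3 -m handwheel '[[[0,0,8],0],[[0,0,15],0],[[0,0,20],0],[[0,0,20],0],[[0,0,20],0],[[0,0,15],0],[[0,0,8],0],[[0,0,0],0],[[0,0,0],0],[[0,0,0],0]]'; python3 look.py w9.png;python3 slices.py
```

```text
clock: 32.35
eef_pos: [526.6, -185.1, 197.4]
eef_rot: [3.113, 1.57, 2.731]
wrist_force: [0.2, 0.0, 0.1]
finger_gap: 50.3
clock: 33.6
eef_pos: [624.9, -224.6, 198.3]
eef_rot: [-0.022, 1.571, -0.404]
wrist_force: [-0.9, 0.1, 1.1]
finger_gap: 50.0
fork? 0.86 [125.  13.] 1520
[14.16947277 17.45389288 18.96720247] (array([ 520.  , -186.  ,   -0.97]), np.float64(0.0))
fork? 0.57 [324. 155.] 5241
[15.87451942 17.17637567 18.45180516] (array([ 5.32259767e+02, -1.85889057e+02, -3.87596802e-01]), np.float64(0.7337653825479791))
post conf 0.72 1941
axis tool y0,sy,z0,sz [0. 0. 5. 0.] 0 lowest x [ 63.61662598 194.91581874]
50 z -153.4 [(627, 639, 254.0, 264.0)]
58 z -147.3 [(616, 639, 246.0, 265.3)]
66 z -141.1 [(605, 639, 238.0, 266.6)]
74 z -134.9 [(595, 639, 230.7, 267.9)]
82 z -128.6 [(583, 639, 221.6, 269.2)]
90 z -122.3 [(572, 639, 213.3, 270.6)]
98 z -115.9 [(562, 639, 205.8, 271.9)]
106 z -109.4 [(554, 639, 199.9, 273.3)]
114 z -102.9 [(558, 639, 204.4, 274.6)]
122 z -96.3 [(562, 639, 208.9, 276.0)]
130 z -89.6 [(567, 639, 214.3, 277.4)]
138 z -82.8 [(572, 639, 219.8, 278.8)]
146 z -76.0 [(577, 639, 225.4, 280.3)]
154 z -69.1 [(582, 639, 231.0, 281.7)]
162 z -62.2 [(585, 639, 234.9, 283.2)]
170 z -55.2 [(589, 639, 239.7, 284.7)]
178 z -48.1 [(595, 639, 246.4, 286.1)]
186 z -40.9 [(600, 639, 252.2, 287.7)]
194 z -33.6 [(604, 635, 257.2, 285.5)]
202 z -26.3 [(609, 621, 263.2, 274.2)]
314 [ 82  82  82  80  81  83  79  78  82  80  45  50  50  55  79  81  51 107
 107 108 109 110 109 107 107]Traceback (most recent call last):
  File "slices.py", line 17, in <module>
    g=gray[100:150,col]; print(col,g.round().astype(int)[::2]); rr=np.nonzero(m[:,col])[0]; print('first rows',rr[:1],tz[rr[0],col], 'last',rr[-1],tz[rr[-1],col])
                                                                                                                         ~~^^^
IndexError: index 0 is out of bounds for axis 0 with size 0
```

View pics/w9.png

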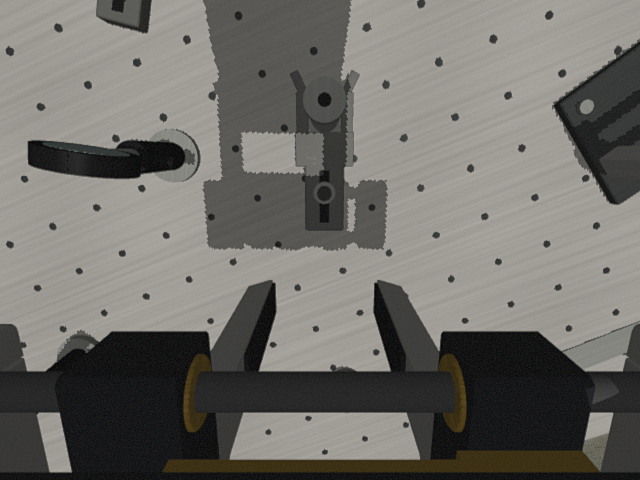

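Run:
```python
from h import *
from scipy.optimize import least_squares
c=cam('wrist')
p,_=pts(c,manip.cut_out('post_long','wrist')[0]['region']); q=p[(p[:,2]>25)&(p[:,2]<130)]
r=least_squares(lambda a:np.hypot(q[:,0]-a[0]-a[1]*(q[:,2]-20),q[:,1]-a[2]-a[3]*(q[:,2]-20))-12.5,[530,0,-187,0],loss='soft_l1').x
t=p[p[:,2]>p[:,2].max()-6]
print(len(q),r,'top',cv2.minEnclosingCircle(t[:,:2].astype(np.float32)),p[:,2].max())
for d in manip.cut_out('fork_seat','wrist'):
    f,_=pts(c,d['region']);f=f[(f[:,2]>12)&(f[:,2]<32)]
    if abs(f[:,0].mean()-560)<60:
        s,sc=fork_fit(f,[532,-186,-.37]); e=np.array([r[0],r[2]])-s[:2]; cc,n=np.cos(-.385),np.sin(-.385)
        print('seat fit',s,'post in seat',e@[cc,n],e@[-n,cc])
        g=(f[:,:2]-s[:2])@np.array([[cc,-n],[n,cc]]); print('heel back',np.percentile(g[:,0],99.5))
for n in('scene',):
    c=cam(n)
    for t in('post_short','lens_stand'):
        for d in manip.cut_out(t,n)[:1]:
            p,_=pts(c,d['region']);print(t,np.round(d['confidence'],2),np.median(p,0).round(1))
```

```text
222 [ 5.31888883e+02 -1.72352598e-04 -1.85668425e+02  1.03172005e-03] top ((531.8814697265625, -185.6419219970703), 12.512228965759277) 135.88429370569153
seat fit [ 5.32069776e+02 -1.85870907e+02 -3.84482613e-01] post in seat -0.24369499016100823 0.11972415379838632
heel back 101.12268280431543
post_short 0.9 [612.8 123.8  94.7]
lens_stand 0.92 [ 514.9 -320.6   62.1]
```

```bash
python3 -c "
from cell import manip
print(manip.sign_off())"
```

```text
the job is handed in; nothing more can be done
None
```

The tall post is out of its clip and standing fully home in the fork farthest from the base, with its foot flange under the arms. The job is handed in at about 34 s of the 54 s limit. No verdict was reported.

The moves only allow a turn about the tool's own axis, so I could not lean the hand back as described. I gripped the post with a vertical hand, set about 5 mm forward of the post so it cleared the carrying bar.

**Sliding in:** I slid the post in with its foot just above the table. I stopped on contact at about 3 N along the throat. It rose to about 6 N while I lowered the post onto the table, below the 12 N at which the fork gives. Then I eased the grip, opened and withdrew.

**Last checks (wrist and scene cameras):**

| Check | Result | Limit |
|---|---|---|
| Post along the throat from home | -0.2 mm | -2 to 4 mm |
| Post across the throat | 0.1 mm | ±4 mm |
| Post lean | about 0.001 rad | 0.05 rad |
| Post top height | about 136 mm (the post is 135 mm tall) | foot within 3 mm of the table |
| Fork position | unchanged within about 0.3 mm | 4 mm |
| Short post | same place as at the start (scene camera) | 10 mm |

The wrist pictures show the lens stand still upright beside the fork. The scene camera did not detect it at the start, so I have no like-for-like measurement of whether it moved; no contact force suggested it had.

The edge-slice check of the fork failed on the last picture because it picked up the wrong region, so these figures come from the whole-fork fit and the post fit.

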